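Swing a tray of rolls into its dock and shut the keeper

ROBOT

A 7-joint arm with a two-finger parallel gripper is mounted at the origin on the work surface. World frame = base frame: x ahead of the robot, y to its left, z up, the work surface at z = 0. Lengths are in m, angles in rad, forces in N, time in s.
With the tool pointing down it reaches from about 0.4 to 0.85 m from the base axis. Payload 10.4 kg.
Tool frame: the origin (TCP) lies at the very end of the fingers, on their centre line; the grasp point (between the pads) lies 19 mm behind it; z points along the fingers, y is the line along which they close (so a half turn about z gives the same grasp; the last joint's range is limited). The gripper opens to 87 mm and grips with 3 to 60 N. Pads are 19 mm wide; open, the fingers measure 117 mm over their backs; the gripper's body (75 mm by 190 mm) begins 51 mm behind the grasp point.
Start: joints at [-1.267, 0.332, -0.065, 1.46, 0.022, 1.35, -0.088], TCP at [0.201, 0.592, 0.223] pointing down, gripper open.
Joint ranges: [-2.6, 2.6], [-0.5, 2.12], [-1.47, 1.34], [0.16, 2.42], [-1.27, 4.41], [0.06, 2.06], [-2.6, 2.6]. Speed limits (rad/s): [2.22, 2.22, 2.79, 2.79, 3.14, 3.14, 3.14].

INTERFACE

Orientations are given as a unit quaternion [x, y, z, w].
In Python, from bench import * gives the robot as it stands.
- The arm moves only by the tool step_arm, never from a script. Its arguments are lists of equal length, an entry for each row: "delta_pos": the shift along the world's x, y, z in units of 25 mm (1.0 is 25 mm), a list of three; "turn": the turn about the world's z in units of 0.12 rad (1.0 is 0.12 rad). In form: {"delta_pos": [[tx, ty, tz], ...], "turn": [turn, ...]}. A call has 1 to 12 rows; each row shifts and turns the commanded pose from where the row before left it; what a row does not reach is not made up. A row lasts 1/10 s, in which the tool goes at most 50 mm and 8.59 degrees, less where a joint would pass 70% of its speed; a pose out of reach is approached as far as the arm can. A call with a number of a shift or a turn outside -1 to 1 is refused whole. A call with a gripper value outside its range is refused whole. "grip" is the closure, from 0 (fully open) to 1 (shut), set as the call begins (left out, the last holds). The fingers move at their own pace and stop on an object; "newtons" is the grip in N (left out, the last holds). Time passes only in rows, so rows that do not move let the fingers close. It gives the time, the measured TCP pose, the force, the opening and the grip force at its end, in the units of the state.
- read_state(): the state, without advancing time (a new reading comes with each control period).
- camera(name): name is "scene" or "top"; returns a dict with "image" (420x560x3 uint8, red, green, blue), "z_map" (420x560 float32, m along the optical axis (not along the pixel's ray), 0 where there is no reading), "mtx" (3x3 intrinsics, pixels), "view" (4x4, takes a point from world to camera coordinates). Camera axes: x right, y up, looking along -z (the intrinsics and any distortion apply to the point x, -y, -z); pixel columns grow to the right and rows downward; lengths in m; the calibration is good to about 2 mm. A picture is of the moment at which its call begins.
- close_job(): hands the job in; it is judged then, once.
The state is a dict: "time": time; "joint_positions": joint angles; "joint_vel": joint speeds; "joint_torque": joint torques, N m; "ee_pos": TCP position; "eef_rot": TCP orientation; "ft_force": force on the tool from outside, world axes, zero at the start; "torque": the same for the moment, N m; "width": finger opening in m; "grip_force": force on a finger pad.
Only numpy, scipy, OpenCV 4.12 (cv2) and the standard library are available. Lean on these libraries where they do the work, as an engineer would, in place of code of your own. Each camera call takes 0.05 s, during which the arm holds its last target. There are 200 camera calls.

TASK

Dock the small baking tray of rolls for glazing: keep its heel end in the dock's corner behind the post, push near its outer end so that the tray swings round, without being lifted, until its whole long side lies flat against the fence and its heel end is up against the end stop. Then push the keeper bar round until it is fully shut across the tray's outer end. Keep all three rolls in the tray without touching them, leave the other things where they are, and let go of everything.

Things in the scene. Friction and masses are not known exactly. Their poses are not given: they have to be found in the camera images.
- dock: Fixed white plastic tray dock. Origin: on the worktop at the inner corner of fence and end stop. +y runs along the fence's inner face, away from the corner: this face is the plane x = 0, y = -14 to 192 mm; the fence is 14 mm thick (towards +x) and 30 mm high. The docked tray fills x = -80 to 0, y = 0 to 180 mm.
- dock_stop (a point): Foot of the end stop's inner face, at x = -40, y = 0 mm in the dock frame; axes as the dock's. The face is the plane y = 0, x = -98 to 14 mm; the stop is 14 mm thick (towards -y) and 30 mm high.
- dock_post (a point): Foot of the round steel post, 14 mm diameter (22 mm cap), 49 mm high, at x = -92, y = 20 mm in the dock frame; axes as the dock's. It keeps the tray's heel end in the corner and the tray pivots against it (5 mm play when docked).
- tray: Loose dark steel tray with three rolls, 80 mm wide (x), 180 long (y), 20 high, walls 4, 0.2 to 0.45 kg. Origin: underside, on the front long edge (away from the fence), 20 mm from the heel end. +y to the foot (outer) end, +x to the fence side: it spans x 0 to 80, y -20 to 160. Docked: axes parallel to the dock's, origin at dock x = -80, y = 20. Starts heel in the corner, turned +0.45 to +0.80 rad from the dock.
- tray_heel (a point): Middle of the tray's heel end (outer face), on the underside; axes as the tray's. Docked: x = -40, y = 0 mm in the dock frame.
- tray_foot (a point): Middle of the tray's foot (outer) end, outer face, on the underside; axes as the tray's. Docked: x = -40, y = 180 mm in the dock frame.
- keeper (a joint): Angle of the keeper bar in rad: 0 fully shut (bar points along the dock's -x, across the tray's foot end, 5 mm clear of a docked tray), growing as it opens; at 1.57 it points along the dock's +y. Starts open at 0.95 to 1.4. It turns about a vertical pin, stays where it is left (friction about 0.08 N m) and stops at 0.
- keeper_hinge (a point): The keeper's hinge axis, at mid height of the bar (16 mm over the worktop), at x = 14, y = 190 mm in the dock frame.
- keeper_tip (a point): Free end of the keeper bar, 118 mm from the hinge axis, 16 mm over the worktop. The bar is dark steel, 10 mm thick, from 4 to 28 mm over the worktop.
- roll0: Bread roll, 51 mm diameter, 38 mm high, about 45 g, loose in the tray (nearest the heel). Origin: centre of its underside, 4 mm above the tray's underside.
- roll1: Bread roll, 51 mm diameter, 38 mm high, about 45 g, loose in the tray (middle). Origin: centre of its underside, 4 mm above the tray's underside.
- roll2: Bread roll, 51 mm diameter, 38 mm high, about 45 g, loose in the tray (nearest the foot). Origin: centre of its underside, 4 mm above the tray's underside.
- brush: Pastry brush, 180 mm long, lying: leave alone. Origin near its middle.
- glaze_cup: White ceramic bowl, 76 mm across, 55 mm high: leave alone. Origin: centre of its underside.
- scraper: Dough scraper, steel blade 85 x 110 mm with wooden grip, lying: leave alone. Origin: under its middle.
- rolling_pin: Wooden rolling pin, 300 mm long, 44 mm thick, lying: leave alone. Origin: under its middle.
- flour_jar: Jar, 90 mm across, 130 mm high: leave alone. Origin: centre of its underside.
- spare_roll: A darker roll, 51 mm diameter, 38 mm high, standing on the worktop: leave alone. Origin: centre of its underside.
Mind the look-alikes: they are no part of the job. Leave any purple or turquoise look-alike of the roll2 alone.

How it is judged:
On the way:
1. with the keeper still open, the tray is swung round until its long side lies flat against the fence (within 4.5 mm at both ends) (angle between the y axis of tray and the y axis of dock, either way round below 0.05 rad and x of each of tray_heel, tray_foot in the frame of dock above -0.0445 m and value of joint keeper above 0.5 rad), for 0.2 s.
At the end, for the whole second after the job is handed in: The tray lies flat on the worktop, square to the fence within 0.05 rad, its long side within 4.5 mm of the fence at both ends, its heel end within 6 mm of the end stop, at rest; the keeper is shut within 0.06 rad; all three rolls stand in the tray (angle between the y axis of tray and the y axis of dock, either way round below 0.05 rad and x of each of tray_heel, tray_foot in the frame of dock above -0.0445 m and y of tray_heel in the frame of dock below 0.006 m and value of joint keeper below 0.06 rad and angle between tray's own z axis and vertical below 0.05 rad and height (world z) of tray below 0.005 m and linear speed of tray below 0.01 m/s and z of roll0 in the frame of tray between -0.002 and 0.012 m and z of roll1 in the frame of tray between -0.002 and 0.012 m and z of roll2 in the frame of tray between -0.002 and 0.012 m); the robot touches nothing.
It fails at once if the tray is lifted or tipped (over 12 mm or 0.15 rad) (height (world z) of tray above 0.012 m or angle between tray's own z axis and vertical above 0.15 rad).
It fails at once if the tray's heel end leaves the dock's corner (more than 100 mm from the end stop) (y of tray_heel in the frame of dock above 0.1 m).
It fails at once if a roll leaves the tray or tips (z of any of roll0, roll1, roll2 in the frame of tray above 0.02 m or z of any of roll0, roll1, roll2 in the frame of tray below -0.01 m or angle between any of roll0, roll1, roll2's own z axis and vertical above 0.5 rad).
It fails at once if the robot touches a roll (over 1 N) (contact force between any of the fingers, the arm and roll0 above 1 N or contact force between any of the fingers, the arm and roll1 above 1 N or contact force between any of the fingers, the arm and roll2 above 1 N).
It fails at once if a bystander is moved by more than 25 mm (distance of any of brush, glaze_cup, scraper, rolling_pin, flour_jar, spare_roll from where it was at the start of the episode above 0.025 m).
It also fails if it takes over 67 s, if anything falls off the work surface, if the arm or the gripper's body presses on something with over 40 N, if the wrist force passes 120 N, or if a joint passes its speed limit or range.

## Working session

There is one attempt and no reset: what is moved stays moved. The work goes in short steps, Python scripts to look and compute and a tool call to move; the robot and the scene stay as the last step left them, time stands still between calls to the robot, and variables do not carry over. Pictures are saved under pics/ and viewed, at most 10 in all, crops included, and the job is handed in when it is done.

Besides the shell and the picture viewer there is one more tool, called after "Request:" in YAML: its name, and indented under it one key for each argument. step_arm: Moves the arm, as the interface text tells. Shifts and turns lie within -1 to 1; 1 stands for 25 mm of shift or 0.12 rad of turn. Its arguments: {"type":"object","properties":{"delta_pos":{"type":"array"},"turn":{"type":"array"},"grip":{"type":"number"},"newtons":{"type":"number"}},"required":["delta_pos","turn"]}

```bash
mkdir -p pics; cat > h.py <<'E'
from bench import *
import numpy as np, cv2
def snap(n):
    c=camera(n); return c
def save(c,f): cv2.imwrite('pics/'+f,cv2.cvtColor(c['image'],cv2.COLOR_RGB2BGR))
def cloud(c):
    z=c['z_map']; h,w=z.shape; K=c['mtx']; v,u=np.mgrid[:h,:w]
    P=np.stack([(u-K[0,2])/K[0,0]*z,-(v-K[1,2])/K[1,1]*z,-z,np.ones_like(z)],-1)
    W=P@np.linalg.inv(c['view']).T
    W=W[...,:3]; W[z==0]=np.nan; return W
E
python3 - <<'E'
from h import *
for n in('top','scene'):
    c=snap(n); save(c,n+'0.png'); np.savez(n+'0.npz',**c)
    print(np.linalg.inv(c['view'])[:3].round(3).tolist(),c['mtx'].round(1).tolist())
s=read_state(); print(s)
E
```

```text
[[-0.021, 0.981, -0.192, 0.297], [-1.0, -0.025, -0.019, -0.004], [-0.023, 0.191, 0.981, 1.345]] [[505.2, 0.0, 277.8], [0.0, 505.2, 210.1], [0.0, 0.0, 1.0]]
[[-0.794, -0.415, 0.444, 1.323], [0.608, -0.557, 0.566, 0.994], [0.012, 0.719, 0.695, 1.24]] [[516.4, 0.0, 283.5], [0.0, 516.4, 212.2], [0.0, 0.0, 1.0]]
{'time': 0.1, 'joint_positions': array([-1.26656914,  0.3328036 , -0.06469274,  1.46084119,  0.02163265,
        1.34991867, -0.08847285]), 'joint_vel': array([ 0.00042846, -0.00179118,  0.00078263, -0.00227338, -0.00033784,
       -0.00061457, -0.00104659]), 'joint_torque': array([ 1.06549716e-03, -6.24536777e+01,  2.45293725e-02, -3.90720534e+01,
       -6.13658968e-02,  3.65356123e-02,  2.93386051e-05]), 'ee_pos': array([0.20055724, 0.59158275, 0.22184438]), 'eef_rot': array([ 1.62664375e-01,  9.86681253e-01, -6.34629845e-04, -5.79667076e-05]), 'ft_force': array([0.88677225, 0.02996161, 0.2094305 ]), 'torque': array([ 0.01351458, -0.01057619,  0.04808235]), 'grip_force': 0.0, 'width': 0.0871277459251851}
```

View pics/top0.png

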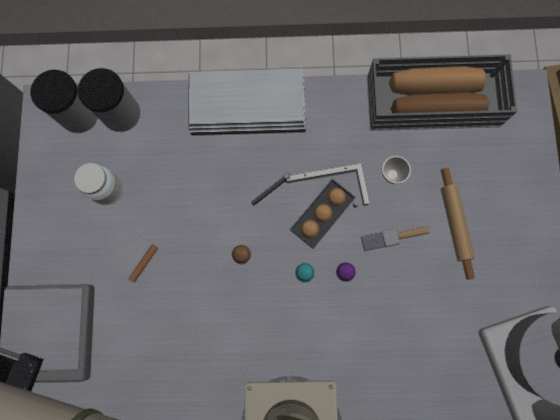

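View pics/scene0.png

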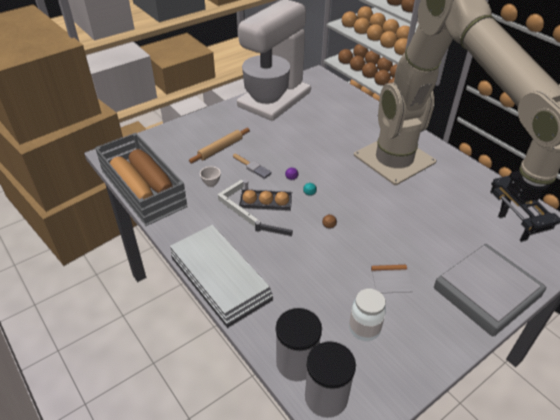

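The top view shows the fence from the corner (362,165) to the hinge (288,178), and the end stop running down to (367,203). The tray runs from about (345,190) to (303,237), and the keeper from (287,177) to (253,203). The look-alikes are at (305,272) and (346,271), with the spare roll at (241,254).

```bash
cat >> h.py <<'E'
def ray(c,uv,z):
    uv=np.atleast_2d(np.asarray(uv,float)); K=c['mtx']; T=np.linalg.inv(c['view'])
    d=np.c_[(uv[:,0]-K[0,2])/K[0,0],-(uv[:,1]-K[1,2])/K[1,1],-np.ones(len(uv))]@T[:3,:3].T
    o=T[:3,3]; return (o+d*((z-o[2])/d[:,2])[:,None])[:,:2]
E
python3 - <<'E'
from h import *
c=dict(np.load('top0.npz')); W=cloud(c); im=c['image']
r0,r1,c0,c1=155,260,240,380
s=im[r0:r1,c0:c1]; w=W[r0:r1,c0:c1]
hsv=cv2.cvtColor(s,cv2.COLOR_RGB2HSV)
print('tabletop z',np.nanmedian(w[...,2]))
white=((hsv[...,2]>175)&(hsv[...,1]<40)).astype(np.uint8)
dark=((hsv[...,2]<75)).astype(np.uint8)
roll=((hsv[...,1]>110)&(hsv[...,0]<25)).astype(np.uint8)
for n,m in(('white',white),('dark',dark),('roll',roll)):
    k,l,st,ce=cv2.connectedComponentsWithStats(m)
    for i in range(1,k):
        if st[i,4]>30:
            p=w[l==i]; z=np.nanmedian(p[:,2])
            uv=np.argwhere(l==i)[:,::-1]+[c0,r0]
            rect=cv2.minAreaRect(uv.astype(np.float32))
            print(n,st[i].tolist(),(ce[i]+[c0,r0]).round(1),'z',np.round(z,3),'rect world',ray(c,cv2.boxPoints(rect),z).round(3).tolist())
big=cv2.resize(im[r0:r1,c0:c1],None,fx=5,fy=5,interpolation=cv2.INTER_CUBIC)
cv2.imwrite('pics/crop0.png',cv2.cvtColor(big,cv2.COLOR_RGB2BGR))
E
```

```text
tabletop z 0.0004881886722942763
dark [12, 14, 106, 36, 313] [291.4 184.3] z 0.024 rect world [[0.621, 0.101], [0.696, -0.185], [0.647, -0.196], [0.573, 0.089]]
dark [51, 25, 64, 68, 1234] [321.2 214.3] z 0.006 rect world [[0.505, -0.009], [0.645, -0.128], [0.591, -0.188], [0.453, -0.068]]
roll [88, 34, 17, 17, 205] [336.6 196.2] z 0.036 rect world [[0.607, -0.114], [0.606, -0.156], [0.562, -0.154], [0.564, -0.112]]
roll [74, 50, 18, 17, 203] [322.9 212.4] z 0.036 rect world [[0.554, -0.069], [0.572, -0.108], [0.532, -0.126], [0.514, -0.087]]
roll [61, 66, 17, 17, 206] [309.7 228.5] z 0.036 rect world [[0.522, -0.039], [0.521, -0.081], [0.479, -0.08], [0.48, -0.038]]
roll [0, 91, 10, 14, 109] [244.  252.9] z 0.031 rect world [[0.461, 0.122], [0.46, 0.098], [0.426, 0.099], [0.427, 0.122]]
```

View pics/crop0.png

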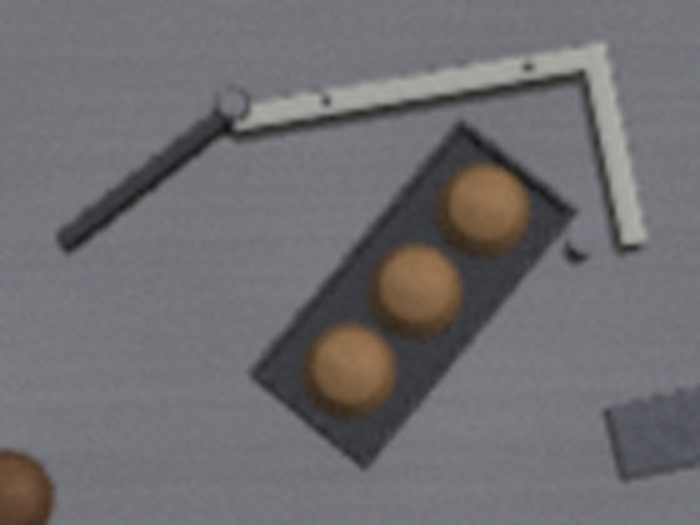

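The crop (5×, offset 240,155) shows these points:
- Inner corner near (582,72)
- Hinge (232,104)
- Keeper tip (65,242)
- Post (576,248)
- Tray corners (460,125), (575,212), (365,467) and (252,373)

```bash
python3 - <<'E'
from h import *
c=dict(np.load('top0.npz')); 
f=lambda p:(np.array(p,float)-2)/5+[240,155]
P=lambda p,z:ray(c,f(p),z)[0]
co=P((582,74),.03); fe=P((238,133),.03); se=P((619,248),.03)
print('corner',co,'fence end',fe,'len',np.linalg.norm(fe-co),'stop len',np.linalg.norm(se-co))
h=P((232,104),.03); tip=P((65,242),.028); post=P((576,248),.045)
y=(fe-co)/np.linalg.norm(fe-co); x=np.array([y[1],-y[0]])
print('y',y,'x',x,'yaw of y',np.degrees(np.arctan2(y[1],y[0])),'stop angle check',(se-co)@y)
D=lambda p:np.array([(p-co)@x,(p-co)@y]).round(4)
print('hinge D',D(h),'tip',D(tip),'post',D(post), 'keeper len',np.linalg.norm(tip-h))
t=[P(q,.02) for q in((460,125),(575,212),(365,467),(252,373))]
for q in t: print('tray',q.round(4),D(q))
print([np.linalg.norm(t[i]-t[(i+1)%4]).round(4) for i in range(4)])
v=t[3]-t[0]; v=v/np.linalg.norm(v); print('tray ang',np.arctan2(D(v+co)[1],D(v+co)[0])-np.pi/2)
print('keeper ang',(lambda d:np.pi-np.arctan2(d[1],d[0]))(D(tip)-D(h)))
print('spare',ray(c,(241,254),.03), 'turq',ray(c,(305,272),.03),'purple',ray(c,(346,271),.03),'cup',ray(c,(396,170),.05))
E
```

```text
corner [ 0.66041663 -0.19133891] fence end [ 0.63266051 -0.00586095] len 0.18754326397339457 stop len 0.09697755770068996
y [-0.14799847  0.98898759] x [0.98898759 0.14799847] yaw of y 98.51095286803104 stop angle check -0.0003983508774829704
hinge D [0.0164 0.188 ] tip [-0.0425  0.2886] post [-0.0958  0.0244] keeper len 0.1166198776166555
tray [ 0.6365 -0.1257] [-0.014   0.0684]
tray [ 0.5869 -0.1852] [-0.0718  0.017 ]
tray [ 0.4524 -0.0683] [-0.1875  0.1525]
tray [ 0.5039 -0.0101] [-0.128   0.2024]
[np.float64(0.0774), np.float64(0.1782), np.float64(0.0776), np.float64(0.1759)]
tray ang 0.7052636641268522
keeper ang 1.0411164459719693
spare [[0.43987709 0.11955532]] turq [[ 0.38937213 -0.04605971]] purple [[ 0.38958966 -0.15197111]] cup [[ 0.65040957 -0.29358861]]
```

Request:
step_arm:
  delta_pos:
    - [0.8,-1,0]
    - [0.8,-1,0]
    - [0.8,-1,0]
    - [0.8,-1,0]
    - [0.8,-1,0]
    - [0.8,-1,0]
    - [0.8,-1,0]
    - [0.8,-1,0]
    - [0.8,-1,0]
    - [0.8,-1,0]
    - [0.8,-1,0]
    - [0.8,-1,0]
  turn: [-0.265,-0.265,-0.265,-0.265,-0.265,-0.265,-0.265,-0.265,-0.265,-0.265,-0.265,-0.265]
  grip: 1
  newtons: 20

```text
time: 1.3
ee_pos: [0.4411, 0.2907, 0.2223]
eef_rot: [0.347, 0.938, -0.0, -0.0]
ft_force: [-0.7, 0.3, 0.8]
width: 0.0027
grip_force: 0.0
```

Request:
step_arm:
  delta_pos:
    - [0,-1,0]
    - [0,-1,0]
    - [0,-1,0]
    - [0,-1,0]
    - [0,-1,0]
    - [0,-1,0]
    - [0,-1,0]
    - [0,-1,0]
    - [0,-1,-0.5]
    - [0,-1,-0.5]
    - [0,-1,-0.5]
    - [0,-1,-0.5]
  turn: [0,0,0,0,0,0,0,0,0,0,0,0]

```text
time: 2.5
ee_pos: [0.4403, -0.009, 0.172]
eef_rot: [0.347, 0.938, 0.0, -0.0]
ft_force: [0.5, 1.2, -0.7]
width: 0.0005
grip_force: 0.0
```

Request:
step_arm:
  delta_pos:
    - [0,-1,-0.8]
    - [0,-1,-0.8]
    - [0,-1,-0.8]
    - [0,-1,-0.4]
    - [0,0,0]
    - [0,0,0]
  turn: [0,0,0,0,0,0]

```text
time: 3.1
ee_pos: [0.4403, -0.1082, 0.1024]
eef_rot: [0.347, 0.938, -0.0, -0.0]
ft_force: [-0.9, -0.3, 0.1]
width: 0.0005
grip_force: 0.0
```

Request:
step_arm:
  delta_pos:
    - [0,0,-0.7]
    - [0,0,-0.7]
    - [0,0,-0.7]
    - [0,0,-0.6]
    - [0,0,-0.6]
    - [0,0,-0.4]
    - [0,0,0]
    - [0,0,0]
  turn: [0,0,0,0,0,0,0,0]

```text
time: 3.9
ee_pos: [0.441, -0.1077, 0.0105]
eef_rot: [0.347, 0.938, 0.0, 0.0]
ft_force: [1.3, 0.4, -0.1]
width: 0.0006
grip_force: 0.0
```

```bash
python3 - <<'E'
from h import *
c=snap('top'); s=c['image'][155:285,240:380]
cv2.imwrite('pics/a.png',cv2.cvtColor(cv2.resize(s,None,fx=4,fy=4,interpolation=2),cv2.COLOR_RGB2BGR))
c=snap('scene'); s=c['image'][155:255,200:350]
cv2.imwrite('pics/b.png',cv2.cvtColor(cv2.resize(s,None,fx=4,fy=4,interpolation=2),cv2.COLOR_RGB2BGR))
print(read_state()['ee_pos'])
E
```

```text
[ 0.44122843 -0.1078669   0.01080314]
```

View pics/b.png

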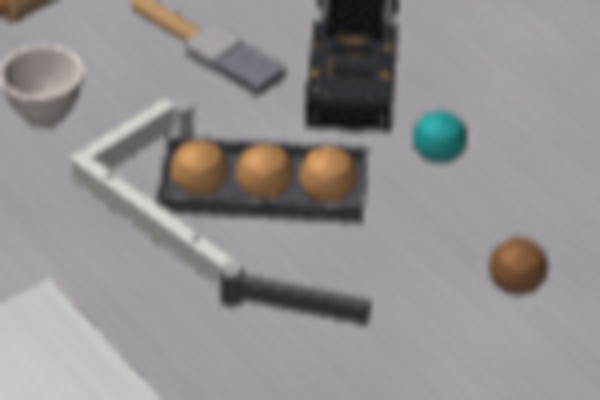

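The gripper stands beside the tray's foot end at crop (350,110) and clears the turquoise ball. Next I work out the arc about the post.

```bash
cat >> h.py <<'E'
CO=np.array([.6604,-.1913]); Y=np.array([-.148,.989]); X=np.array([.989,.148])
Wd=lambda d:CO+d[0]*X+d[1]*Y
Dk=lambda p:np.array([(np.array(p)[:2]-CO)@X,(np.array(p)[:2]-CO)@Y])
E
python3 - <<'E'
from h import *
post=np.array([-.092,.02]); p0=read_state()['ee_pos'][:2]; print(Dk(p0))
def T(th,extra=0,s=.118):
    u=np.array([-np.sin(th),np.cos(th)]);m=np.array([np.cos(th),np.sin(th)]); return Wd(post+s*u+(-.008+extra)*m)
prev=p0
for th,e in((.705,-.004),(.6,0),(.5,0),(.4,0),(.3,0),(.2,0),(.1,.001),(0,.004)):
    w=T(th,e); d=(w-prev)/.025; print(th,w.round(4),'units',d.round(2)); prev=w
E
```

```text
[-0.20441258  0.11495273]
0.705 [ 0.4696 -0.1166] units [ 1.14 -0.35]
0.6 [ 0.4803 -0.1041] units [0.43 0.5 ]
0.5 [ 0.4888 -0.0959] units [0.34 0.33]
0.4 [ 0.4981 -0.0886] units [0.37 0.29]
0.3 [ 0.5081 -0.0823] units [0.4  0.25]
0.2 [ 0.5186 -0.077 ] units [0.42 0.21]
0.1 [ 0.5306 -0.0725] units [0.48 0.18]
0 [ 0.545 -0.069] units [0.58 0.14]
```

Request:
step_arm:
  delta_pos:
    - [0.38,-0.12,0]
    - [0.38,-0.12,0]
    - [0.38,-0.11,0]
    - [0.22,0.25,0]
    - [0.21,0.25,0]
    - [0.17,0.17,0]
    - [0.17,0.16,0]
    - [0.18,0.15,0]
    - [0.19,0.14,0]
    - [0.2,0.13,0]
    - [0.2,0.12,0]
    - [0,0,0]
  turn: [0,0,0,-0.43,-0.43,-0.42,-0.42,-0.42,-0.42,-0.42,-0.42,0]

```text
time: 5.2
ee_pos: [0.5081, -0.0823, 0.0097]
eef_rot: [0.529, 0.849, -0.0, -0.0]
ft_force: [-0.3, 0.6, -0.1]
width: 0.0004
grip_force: 0.0
```

```bash
python3 - <<'E'
from h import *
c=snap('scene'); s=c['image'][155:255,200:350]
cv2.imwrite('pics/c.png',cv2.cvtColor(cv2.resize(s,None,fx=4,fy=4,interpolation=2),cv2.COLOR_RGB2BGR))
s=read_state();print(s['ee_pos'],s['ft_force'],Dk(s['ee_pos']))
E
```

```text
[ 0.50821197 -0.08268587  0.00990003] [ 0.14696703 -0.10249638 -0.14763876] [-0.13443907  0.1299432 ]
```

View pics/c.png

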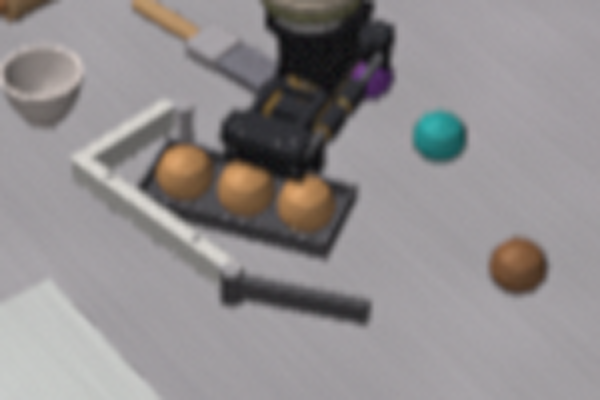

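The tray has swung part of the way: the foot end is at crop (340,220), the heel is still by the post, and the rolls are in place. I'll keep going.

Request:
step_arm:
  delta_pos:
    - [0.21,0.11,0]
    - [0.21,0.1,0]
    - [0.24,0.09,0]
    - [0.24,0.09,0]
    - [0.2,0.05,0]
    - [0.2,0.04,0]
    - [0.1,0.03,0]
    - [0,0,0]
    - [0,0,0]
  turn: [-0.42,-0.42,-0.42,-0.42,-0.42,-0.42,0,0,0]

```text
time: 6.15
ee_pos: [0.543, -0.0702, 0.0103]
eef_rot: [0.65, 0.76, 0.0, 0.0]
ft_force: [0.0, -0.8, 0.3]
width: 0.0005
grip_force: 0.1
```

```bash
cat >> h.py <<'E'
def rolls(c):
    hsv=cv2.cvtColor(c['image'],cv2.COLOR_RGB2HSV); return hsv
def pic(n,f,box):
    c=snap(n); r0,r1,a,b=box; s=c['image'][r0:r1,a:b]
    cv2.imwrite('pics/'+f,cv2.cvtColor(cv2.resize(s,None,fx=5,fy=5,interpolation=2),cv2.COLOR_RGB2BGR)); return c
E
python3 - <<'E'
from h import *
c=pic('scene','d.png',(165,250,205,325))
s=read_state();print(s['ee_pos'],s['ft_force'],Dk(s['ee_pos']))
E
```

```text
[ 0.54295641 -0.07016398  0.01031235] [ 0.01794985 -0.36951684  0.17596163] [-0.09822358  0.13718518]
```

View pics/d.png

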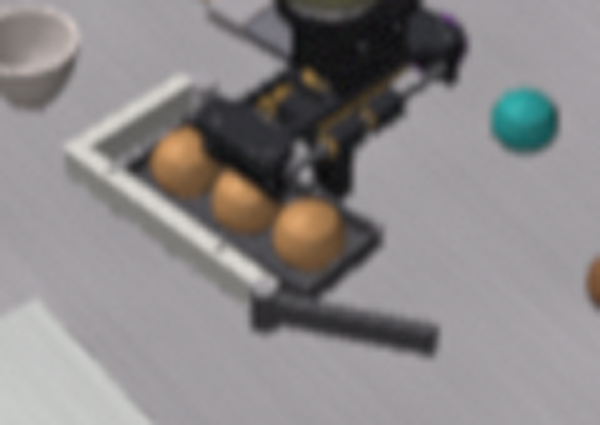

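The tray is nearly flat on the fence. Its heel is still some mm off the stop, with a gap near crop (125,160). I'll press a little further in +x.

Request:
step_arm:
  delta_pos:
    - [0.1,0.015,0]
    - [0.1,0.015,0]
    - [0,0,0]
  turn: [0,0,0]

```text
time: 6.5
ee_pos: [0.5476, -0.0689, 0.0101]
eef_rot: [0.65, 0.76, -0.0, -0.0]
ft_force: [-2.4, 1.1, 0.8]
width: 0.0008
grip_force: 1.2
```

Request:
step_arm:
  delta_pos:
    - [0.08,0.01,0]
    - [0,0,0]
  turn: [0,0]

```text
time: 6.7
ee_pos: [0.5497, -0.0686, 0.01]
eef_rot: [0.65, 0.76, 0.0, -0.0]
ft_force: [-2.2, 1.2, 0.3]
width: 0.0002
grip_force: 1.2
```

Request:
step_arm:
  delta_pos:
    - [0.08,0.01,0]
    - [0.08,0.01,0]
    - [0,0,0]
  turn: [0,0,0]

```text
time: 7.0
ee_pos: [0.5531, -0.0682, 0.0098]
eef_rot: [0.65, 0.76, -0.0, -0.001]
ft_force: [-6.3, 2.7, 2.7]
width: 0.0001
grip_force: 2.9
```

Request:
step_arm:
  delta_pos:
    - [0.08,0.01,0]
    - [0,0,0]
  turn: [0,0]

```text
time: 7.2
ee_pos: [0.5532, -0.0684, 0.0095]
eef_rot: [0.651, 0.759, -0.002, -0.002]
ft_force: [-14.4, 1.7, 9.9]
width: 0.0005
grip_force: 7.2
```

Contact with the fence (14 N). I'll back off and raise the arm clear of the view, then measure.

Request:
step_arm:
  delta_pos:
    - [-0.3,-0.04,0]
    - [-0.8,-0.1,0]
    - [-1,0.2,0]
    - [-0.8,0.5,0]
    - [-0.3,1,0]
    - [0,1,0]
    - [0,1,0]
    - [0,1,0]
    - [0,1,0]
    - [0,0.6,0]
    - [0,0,0]
  turn: [0,0,0,0,0,0,0,0,0,0,0]

```text
time: 8.3
ee_pos: [0.4766, 0.0883, 0.0104]
eef_rot: [0.649, 0.761, 0.001, 0.001]
ft_force: [-0.2, -0.4, 0.4]
width: 0.0004
grip_force: 0.0
```

```bash
python3 - <<'E'
from h import *
c=pic('top','e.png',(150,260,240,380)); np.savez('top1.npz',**c)
s=read_state();print(s['ee_pos'],s['ft_force'],Dk(s['ee_pos']))
E
```

```text
[0.47641159 0.08655448 0.01037197] [ 0.5823664  -0.97140968 -0.12919381] [-0.14084207  0.30202836]
```

View pics/e.png

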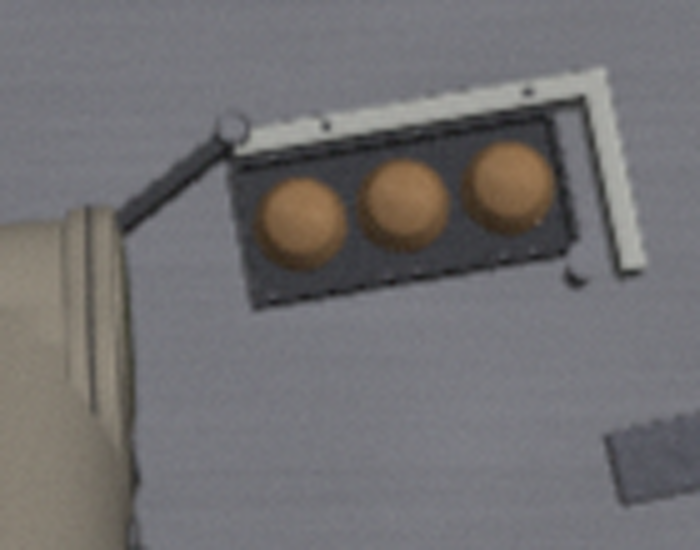

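The tray lies along the fence, from foot corners (235,165)/(255,308) to heel corners (552,115)/(574,245). There is a gap to the stop. I'll measure it now.

```bash
python3 - <<'E'
from h import *
c=dict(np.load('top1.npz'))
P=lambda p,z:Dk(ray(c,(np.array(p,float)-2)/5+[240,150],z)[0]).round(4)
for n,p,z in(('fc fence',(233,167),.02),('fc front',(255,309),.02),('heel front',(574,246),.02),('heel fence',(552,117),.02),('corner',(584,101),.03),('stop end',(619,274),.03)): print(n,P(p,z))
E
```

```text
fc fence [-0.0019  0.1906]
fc front [-0.0809  0.1925]
heel front [-0.0766  0.0184]
heel fence [-0.0045  0.016 ]
corner [-0.0013 -0.0009]
stop end [-0.0975 -0.0003]
```

Request:
step_arm:
  delta_pos:
    - [0.12,-0.79,0]
    - [0.12,-0.79,0]
    - [0.12,-0.79,0]
    - [0.11,-0.79,0]
    - [0.8,0.12,0]
    - [0.8,0.12,0]
    - [0.8,0.12,0]
    - [0.8,0.12,0]
    - [0.7,0.11,0]
    - [0,0,0]
  turn: [0,0,0,0,0,0,0,0,0,0]

```text
time: 9.35
ee_pos: [0.587, 0.0203, 0.0104]
eef_rot: [0.651, 0.759, 0.0, 0.001]
ft_force: [-0.7, -0.5, -0.8]
width: 0.0007
grip_force: 0.0
```

Request:
step_arm:
  delta_pos:
    - [0.04,-0.3,0]
    - [0.04,-0.3,0]
    - [0.04,-0.3,0]
    - [0.03,-0.2,0]
    - [0.02,-0.1,0]
    - [0,0,0]
  turn: [0,0,0,0,0,0]

```text
time: 9.95
ee_pos: [0.5883, -0.0079, 0.01]
eef_rot: [0.65, 0.76, 0.0, -0.001]
ft_force: [-3.2, 3.8, 1.2]
width: 0.0004
grip_force: 2.0
```

Request:
step_arm:
  delta_pos:
    - [0,-0.1,0]
    - [0,-0.1,0]
    - [0,0,0]
  turn: [0,0,0]

```text
time: 10.25
ee_pos: [0.5889, -0.0118, 0.01]
eef_rot: [0.65, 0.76, 0.001, -0.001]
ft_force: [-2.5, 7.1, 1.4]
width: 0.0008
grip_force: 3.6
```

Request:
step_arm:
  delta_pos:
    - [0,-0.08,0]
    - [0,-0.08,0]
    - [0,0,0]
  turn: [0,0,0]

```text
time: 10.55
ee_pos: [0.5888, -0.012, 0.01]
eef_rot: [0.649, 0.761, 0.002, -0.003]
ft_force: [-4.1, 17.2, 4.0]
width: 0.0004
grip_force: 8.8
```

Request:
step_arm:
  delta_pos:
    - [-0.05,0.3,0]
    - [-0.1,0.65,0]
    - [0,0,0.8]
    - [0,0,0.8]
    - [0,0,0.8]
    - [0.5,1,0]
    - [0.5,1,0]
    - [0.5,1,0]
    - [0,0,-0.8]
    - [0,0,-0.8]
    - [0,0,-0.8]
    - [0,0,0]
  turn: [0,0,0,0,0,0,0,0,0,0,0,0]

```text
time: 11.75
ee_pos: [0.6209, 0.0814, 0.0075]
eef_rot: [0.65, 0.76, -0.002, -0.001]
ft_force: [0.4, -0.1, -0.0]
width: 0.0009
grip_force: 0.0
```

```bash
python3 - <<'E'
from h import *
s=read_state();print(s['ee_pos'],s['ft_force'],Dk(s['ee_pos']))
c=pic('scene','f.png',(165,250,205,325))
H=np.array([.014,.19]);prev=s['ee_pos'][:2]
for ph in(1.04,.85,.65,.45,.25,.1,0):
    w=Wd(H+.08*np.array([-np.cos(ph),np.sin(ph)])+(.013+(0.006 if ph>1 else 0))*np.array([np.sin(ph),np.cos(ph)]))
    print(ph,w.round(3),((w-prev)/.025).round(2)); prev=w
E
```

```text
[0.62091828 0.08135053 0.00754012] [ 0.42494631 -0.10126245 -0.01738899] [0.00130486 0.27549467]
1.04 [0.611 0.073] [-0.41 -0.34]
0.85 [0.593 0.06 ] [-0.69 -0.5 ]
0.65 [0.582 0.049] [-0.45 -0.47]
0.45 [0.574 0.035] [-0.35 -0.55]
0.25 [0.568 0.02 ] [-0.23 -0.61]
0.1 [0.566 0.008] [-0.09 -0.48]
0 [ 0.565 -0.   ] [-0.02 -0.32]
```

View pics/f.png

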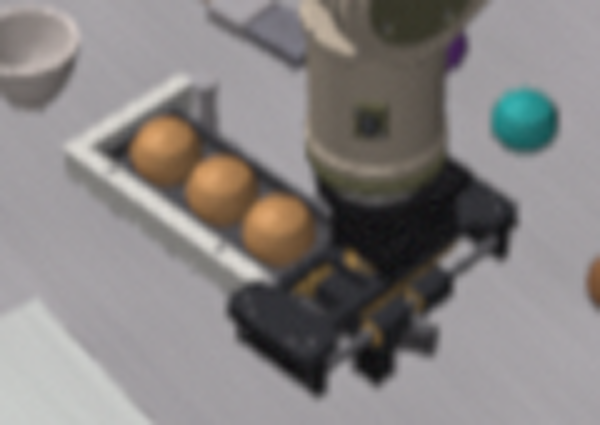

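The tray now sits tight in the corner at crop (100,150), and the fingers are on the outer side of the bar. I'll push the keeper shut.

Request:
step_arm:
  delta_pos:
    - [-0.2,-0.17,0.1]
    - [-0.2,-0.17,0.1]
    - [-0.35,-0.25,0]
    - [-0.34,-0.25,0]
    - [-0.23,-0.24,0]
    - [-0.22,-0.23,0]
    - [-0.18,-0.28,0]
    - [-0.17,-0.27,0]
    - [-0.12,-0.3,0]
    - [-0.11,-0.3,0]
    - [0,0,0]
  turn: [0,0,0,0,0,0,0,0,0,0,0]

```text
time: 12.9
ee_pos: [0.5694, 0.0183, 0.015]
eef_rot: [0.651, 0.759, -0.0, 0.0]
ft_force: [0.1, -0.6, -0.2]
width: 0.0002
grip_force: 0.0
```

Request:
step_arm:
  delta_pos:
    - [-0.05,-0.24,0]
    - [-0.04,-0.24,0]
    - [-0.01,-0.16,0]
    - [0,-0.16,0]
    - [0,0,0]
  turn: [0,0,0,0,0]

```text
time: 13.4
ee_pos: [0.5674, 0.0002, 0.0151]
eef_rot: [0.65, 0.76, 0.0, -0.0]
ft_force: [0.1, 2.9, -0.9]
width: 0.0009
grip_force: 1.5
```

Request:
step_arm:
  delta_pos:
    - [0,-0.12,0]
    - [0,-0.1,0]
    - [0,0,0]
  turn: [0,0,0]

```text
time: 13.7
ee_pos: [0.5673, -0.0002, 0.015]
eef_rot: [0.649, 0.761, 0.002, -0.002]
ft_force: [-2.2, 16.5, 2.9]
width: 0.0005
grip_force: 8.6
```

Request:
step_arm:
  delta_pos:
    - [0,-0.1,0]
    - [0,0,0]
  turn: [0,0]

```text
time: 13.9
ee_pos: [0.5673, -0.0004, 0.015]
eef_rot: [0.648, 0.761, 0.003, -0.003]
ft_force: [-2.6, 24.4, 3.4]
width: 0.0003
grip_force: 11.9
```

Hard stop reached. I'll back off, raise the arm away and look from above.

Request:
step_arm:
  delta_pos:
    - [-0.05,0.4,0]
    - [-0.1,0.8,0]
    - [0,0.8,0]
    - [0,0,1]
    - [0,0,1]
    - [0,1,1]
    - [-0.5,1,1]
    - [-0.5,1,0]
    - [-0.5,1,0]
    - [0,1,0]
    - [0,1,0]
    - [0,0,0]
  turn: [0,0,0,0,0,0,0,0,0,0,0,0]

```text
time: 15.1
ee_pos: [0.5255, 0.1954, 0.1148]
eef_rot: [0.649, 0.761, 0.0, -0.0]
ft_force: [0.4, 0.3, 0.6]
width: 0.0007
grip_force: 0.0
```

```bash
python3 - <<'E'
from h import *
c=pic('top','g.png',(150,260,240,380)); np.savez('top2.npz',**c)
E
```

```text
(no output)
```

View pics/g.png

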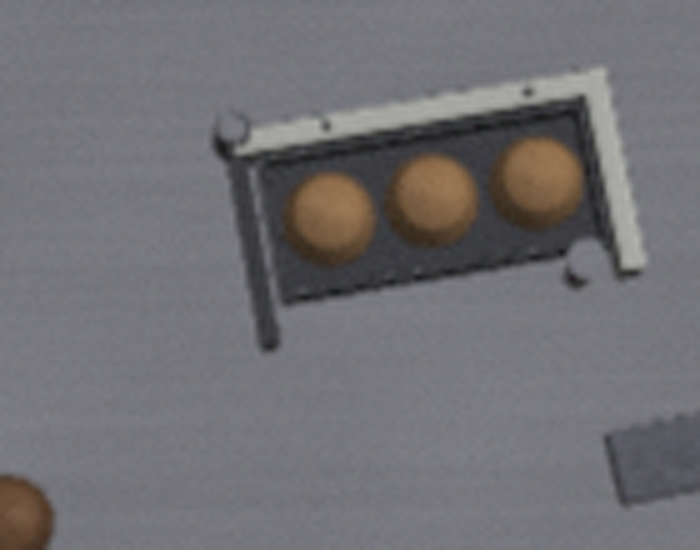

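The keeper is shut, from (235,160) to (268,348), and the tray sits in the corner with all three rolls in it. A quick check on the fence gap follows.

```bash
python3 - <<'E'
from h import *
c=dict(np.load('top2.npz'))
P=lambda p,z:Dk(ray(c,(np.array(p,float)-2)/5+[240,150],z)[0]).round(4)
g=cv2.cvtColor(c['image'],cv2.COLOR_RGB2GRAY).astype(float)
# front edge: strongest upward brightness step across dock x, at z=.02, for stations along dock y
r=[]
for y in np.arange(.04,.172,.006):
    xs=np.arange(-.098,-.065,.0005); K=c['mtx']; 
    pw=np.array([[*Wd((x,y)),.02,1] for x in xs])@c['view'].T
    u=K[0,0]*pw[:,0]/-pw[:,2]+K[0,2]; v=-K[1,1]*pw[:,1]/-pw[:,2]+K[1,2]
    v=K[1,1]*(-pw[:,1])/(-pw[:,2])+K[1,2]
    p=cv2.remap(g.astype(np.float32),u[None].astype(np.float32),v[None].astype(np.float32),1)[0]
    i=np.argmin(np.gradient(cv2.GaussianBlur(p[:,None],(1,9),2).ravel())); r.append((y,xs[i]))
r=np.array(r); k=np.polyfit(r[:,0],r[:,1],1); print('front edge slope',k[0],'x at heel/foot',np.polyval(k,[0,.18]),'scatter',(r[:,1]-np.polyval(k,r[:,0])).std())
for n,p,z in(('foot front',(287,301),.02),('foot fence',(259,165),.02),('hinge',(232,130),.03),('tip',(268,349),.028),('corner',(584,101),.03),('fence end',(238,158),.03)): print(n,P(p,z))
E
```

```text
front edge slope 0.0008940335027292981 x at heel/foot [-0.08161481 -0.08145389] scatter 0.0004376152528092445
foot front [-0.0796  0.1749]
foot fence [-0.0033  0.1766]
hinge [0.0159 0.188 ]
tip [-0.1048  0.1897]
corner [-0.0013 -0.0009]
fence end [0.     0.1875]
```

Request:
step_arm:
  delta_pos:
    - [0,0,0.5]
    - [0,0,0.5]
    - [0,0,0]
    - [0,0,0]
    - [0,0,0]
  turn: [0,0,0,0,0]
  grip: 0

```text
time: 15.65
ee_pos: [0.526, 0.1916, 0.1399]
eef_rot: [0.651, 0.759, -0.0, -0.0]
ft_force: [-0.3, 0.3, -0.2]
width: 0.0326
grip_force: 0.0
```

```bash
python3 -c "
from bench import *
print(close_job())"
```

```text
the job is handed in; nothing more can be done
None
```

I swung the tray flat against the fence and slid it up to the end stop, then pushed the keeper shut. All three rolls are in the tray, nothing else was touched that I could see, and I handed the job in at about 16 s; no verdict was returned.

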